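Empty the scatter shaker into its catch tray

ROBOT

A 6-joint arm with a two-finger parallel gripper is mounted at the origin on the work surface; the furniture and walls round the work are solid. World frame = base frame: x ahead of the robot, y to its left, z up, the work surface at z = 0. Lengths are in m, angles in rad, forces in N, time in s.
With the tool pointing down it reaches from about 0.375 to 0.975 m from the base axis. Payload 3.8 kg.
Tool frame: the origin (TCP) lies midway between the tips of the shut fingers; the grasp point (between the pads) lies 19 mm behind it (manip.pinch_z is the distance from the TCP to the grasp point, in m); z points along the fingers, y is the line along which they close (so a half turn about z gives the same grasp; the last joint's range is limited). The gripper opens to 85 mm and grips with 20 to 120 N. Pads are 22 mm wide; open, the fingers measure 114 mm over their backs; the gripper's body (76 mm by 85 mm) begins 54 mm behind the grasp point. The pads swing forward as they close: fully open they stand 13 mm farther back than shut.
Start: joints at [-1.23, 0.264, 1.604, -0, 1.274, -0.037], TCP at [0.249, -0.627, 0.231] pointing down, gripper open.
Joint ranges: [-2.63, 2.63], [-0.94, 2.18], [0.31, 2.57], [-1.31, 4.45], [0, 2.66], [-2.55, 2.55]. Speed limits (rad/s): [2.57, 2.57, 3.14, 3.14, 3.14, 3.14].

INTERFACE

Orientations are given as a unit quaternion [w, x, y, z].
In Python, from station import manip gives the robot as it stands. The module is installed in compiled form; this text tells all that it offers.
- The arm moves only by the shell command python3 -m inch 'ROWS' [FORCE]. ROWS is JSON, a list of rows, each a list of 3 entries, a list of its own where there are three numbers: the opening, from 0 (shut) to 1 (fully open), then the shift along the tool's x, y, z in mm, then the turn about the tool's z in degrees. A call has 1 to 10 rows; each row shifts and turns the commanded pose from where the row before left it, along the tool's axes as they then stand; what a row does not reach is not made up. A row lasts 1/12 s, in which the tool goes at most 41.7 mm and 7.16 degrees, less where a joint would pass 70% of its speed; a pose out of reach is approached as far as the arm can. A call is refused whole if a number of a shift passes 41.7 or a number of a turn 7.16, either way. A call with a gripper value outside its range is refused whole. The fingers move at their own pace and stop on an object; FORCE is the grip in N (left out, the last holds). Time passes only in rows, so rows that do not move let the fingers close. It gives the time, the measured TCP pose, the force, the opening and the grip force at its end, in the units of the state.
- manip.sense(): the state, without advancing time (a new reading comes with each control period).
- manip.snapshot(name): name is "scene" or "side" or "wrist"; returns a dict with "color" (400x640x3 uint8, red, green, blue), "intrinsics" (3x3 intrinsics, pixels), "R" (3x3) and "t" (3): a world point X has camera coordinates R X + t; the wrist camera has in their place "T_tool_cam" (4x4, takes a point from camera to tool coordinates, whose origin is the TCP and whose axes are the flange's). Camera axes: x right, y down, z forward; pixel columns grow to the right and rows downward; lengths in m; the calibration is good to about 2 mm. A picture is of the moment at which its call begins: read the wrist's pose just before it. There is no depth.
- manip.hand_in(): hands the job in; it is judged then, once.
The state is a dict: "time_s": time; "q": joint angles; "qvel": joint speeds; "joint_torque": joint torques, N m; "position": TCP position; "eef_rot": TCP orientation; "wrist_force": force on the tool from outside, world axes, zero at the start; "wrist_torque": the same for the moment, N m; "width": finger opening in m; "finger_force": force on a finger pad.
Only numpy, scipy, OpenCV 4.12 (cv2) and the standard library are available. Lean on these libraries where they do the work, as an engineer would, in place of code of your own. Each camera call takes 0.05 s, during which the arm holds its last target. There are 200 camera calls.

TASK

The last three boulders in the scenery shaker are too big for its perforated cap. Twist the cap by its wing until it comes free, testing with a light upward tug as you go, lift it off and set it down right way up on the bare baseboard. Tip the pivoted jar over so that all three boulders fall into the catch tray, and do not disturb the wagon, the tree or the sanding block.

Things in the scene. Friction and masses are not known exactly. Their poses are not given: they have to be found in the camera images.
- stand: Fixed tipping stand: green tray with two plywood uprights outside its long sides, between which the jar hangs. Uprights 40 mm wide along x, 124 mm high, 64 to 73 mm (pin ends 77 mm) either side of the middle. Origin on the baseboard under the jar's pivot; x points the way the jar pours, z up. The board on its right (-y, 80 to 190 mm out, x from -50 to +70 mm) is bare.
- tray_mid (a point): Middle of the green catch tray's floor, 6 mm above the board, 47 mm ahead of the pivot; axes as the stand's. Open tray 215 mm long (x) and 128 mm wide, walls 32 mm high, 4 mm thick.
- jar_pivot (a point): Middle of the jar's pivot axis, 105 mm above the baseboard; its axes are the stand's, and the pivot axis is y.
- jar_tilt (a joint): Tilt of the clear jar about the pivot axis, rad: 0 upright (start, a stop), positive tips the mouth toward the stand's +x, stop at 2.7. It stays where it is left (friction 0.25 N m, about 5 N near the rim), so its back wall can be pushed over. Level at 1.57; the boulders come out surely at about 2.3.
- jar_mouth (a point): Centre of the jar's open mouth; moves with the jar, z outward. Plain cylinder, outside 49 mm, inside 44 mm wide, 100 mm long, 50 mm each side of the pivot; rim 155 mm above the board when upright. White lugs on the neck to radius 30 mm, 4 to 8 mm below the rim; dark collar round the middle to radius 29 mm, 18 mm high.
- cap_wing (a point): Centre of the orange cap's wing, a bar 56 mm long (x), 14 wide (y), 24 high on the disc; cap 67 mm across, wing centre 31 mm above its lower edge, 15 mm above the rim when on. Two inner tabs catch under hidden lugs: locked, it lifts 2 mm then holds firm. Turned counter-clockwise it comes free after 0.45 to 2.1 rad (not visible), stays free for 0.85 rad, then locks again; no stop.
- boulder_1_mid (a point): Centre of a grey boulder, about 19 mm across, at the start on the floor of the jar.
- boulder_2_mid (a point): Centre of a brick-red boulder, about 19 mm across, at the start on the floor of the jar.
- boulder_3_mid (a point): Centre of a grey boulder, about 19 mm across, at the start on the floor of the jar.
- coal_wagon_mid (a point): Bystander: dark open model wagon, 108 x 29 x 27 mm; centre, half-way up.
- tree_mid (a point): Bystander: small model tree, 46 mm wide and 63 mm tall; about half-way up.
- sand_block_mid (a point): Bystander: brown cork sanding block, 69 x 41 x 26 mm; centre, half-way up.
Not all that is in view belongs to the job. Leave any purple look-alike of the part that bears cap_wing alone.

How it is judged:
On the way, in this order (a step that is already met when the one before it is completed fails the run):
1. the cap is unscrewed and lifted clear of the upright jar (distance between cap_wing and jar_mouth above 0.05 m and value of joint jar_tilt below 0.3 rad), for 0.1 s.
2. all three boulders lie in the tray (x of boulder_1_mid in the frame of stand between -0.06 and 0.155 m and y of boulder_1_mid in the frame of stand between -0.064 and 0.064 m and height (world z) of each of boulder_1_mid, boulder_2_mid, boulder_3_mid below 0.035 m and x of boulder_2_mid in the frame of stand between -0.06 and 0.155 m and y of boulder_2_mid in the frame of stand between -0.064 and 0.064 m and x of boulder_3_mid in the frame of stand between -0.06 and 0.155 m and y of boulder_3_mid in the frame of stand between -0.064 and 0.064 m), for 0.2 s.
At the end, for the whole second after the job is handed in: All three boulders are at rest in the catch tray (centres inside its walls and less than 35 mm above the board), and the cap stands right way up (within 0.1 rad) at rest on the bare baseboard (wing centre less than 34 mm above it) (all of step 2 and height (world z) of cap_wing below 0.034 m and angle between cap_wing's own z axis and vertical below 0.1 rad and linear speed of each of boulder_1, boulder_2, boulder_3, cap below 0.03 m/s); the robot touches nothing.
It fails at once if the wagon is shifted by more than 20 mm (distance of coal_wagon_mid from where it was at the start of the episode above 0.02 m).
It fails at once if the tree is shifted by more than 20 mm (distance of tree_mid from where it was at the start of the episode above 0.02 m).
It fails at once if the sanding block is shifted by more than 20 mm (distance of sand_block_mid from where it was at the start of the episode above 0.02 m).
It also fails if it takes over 72 s, if anything falls off the work surface, if the arm or the gripper's body presses on something with over 40 N, if the wrist force passes 120 N, or if a joint passes its speed limit or range.

## Working session

There is one attempt and no reset: what is moved stays moved. The work goes in short steps, Python scripts to look and compute and a shell command to move; the robot and the scene stay as the last step left them, time stands still between calls to the robot, and variables do not carry over. Pictures are saved under pics/ and viewed, at most 10 in all, crops included, and the job is handed in when it is done.

```bash
mkdir -p pics; cat > h.py <<'E'
import numpy as np, cv2
from station import manip
from scipy.spatial.transform import Rotation as Ro
def snap(n):
    s=manip.sense(); d=manip.snapshot(n)
    if 'R' not in d:
        q=s['eef_rot']; T=np.eye(4); T[:3,:3]=Ro.from_quat([q[1],q[2],q[3],q[0]]).as_matrix(); T[:3,3]=s['position']
        M=np.linalg.inv(T@d['T_tool_cam']); d['R']=M[:3,:3]; d['t']=M[:3,3]
    return d
def onz(d,uv,z):
    K=d['intrinsics'];R=np.array(d['R']);t=np.array(d['t'])
    c=-R.T@t; r=R.T@np.linalg.inv(K)@np.array([uv[0],uv[1],1.]); return c+r*(z-c[2])/r[2]
def proj(d,X):
    p=np.array(d['intrinsics'])@(np.array(d['R'])@np.array(X)+d['t']); return p[:2]/p[2]
def save(d,n): cv2.imwrite('pics/'+n+'.png',d['color'][:,:,::-1])
def st():
    s=manip.sense(); print({k:np.round(s[k],3).tolist() for k in ('time_s','q','position','eef_rot','wrist_force','wrist_torque','width','finger_force')})
E
python3 - <<'E'
from h import *
st()
a=snap('scene');b=snap('side')
save(a,'scene0');save(b,'side0')
for d in(a,b): print(np.round(-np.array(d['R']).T@d['t'],3), np.round(d['intrinsics'],1).tolist())
E
```

```text
{'time_s': 0.0, 'q': [-1.23, 0.265, 1.605, 0.0, 1.274, -0.037], 'position': [0.249, -0.627, 0.23], 'eef_rot': [-0.001, 0.982, 0.188, -0.0], 'wrist_force': [-0.178, -0.365, -0.294], 'wrist_torque': [0.052, -0.007, -0.008], 'width': 0.085, 'finger_force': 0.0}
[-0.142  0.542  0.547] [[418.9, 0.0, 325.9], [0.0, 418.9, 202.3], [0.0, 0.0, 1.0]]
[ 0.413 -0.633  0.644] [[490.8, 0.0, 317.5], [0.0, 490.8, 197.2], [0.0, 0.0, 1.0]]
```

View pics/scene0.png

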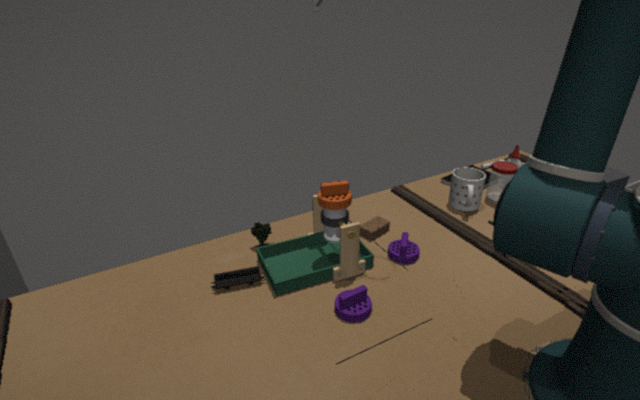

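View pics/side0.png

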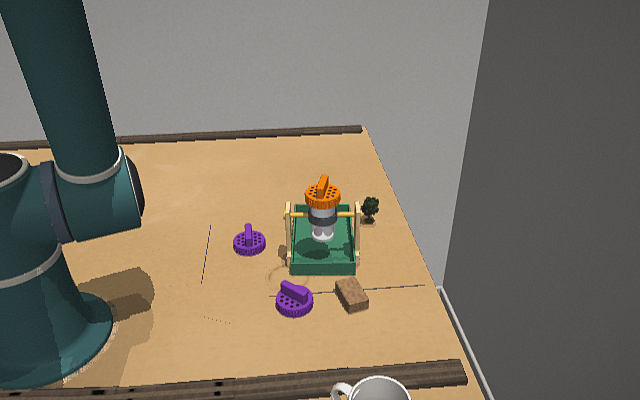

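The scene view shows the capped jar at (335,195), the tray extending left, the wagon at (238,278), the tree at (261,232), the block at (375,227) and two purple caps. The side view shows the cap at (323,192), the uprights at (288,235) and (358,230), the tree at (371,208) and the block at (351,294). The tray seems to pour toward +y.

```bash
cat > m1.py <<'E'
from h import *
a=snap('scene');b=snap('side')
def tri(ua,ub):
    P=[]
    for d in(a,b): P.append(np.array(d['intrinsics'])@np.c_[d['R'],d['t']])
    X=cv2.triangulatePoints(P[0],P[1],np.array(ua,float).reshape(2,1),np.array(ub,float).reshape(2,1));return (X[:3]/X[3]).ravel()
O=[]
for n,d in(('a',a),('b',b)):
    h=cv2.cvtColor(d['color'],cv2.COLOR_RGB2HSV)
    m=cv2.inRange(h,(6,170,80),(16,255,255)); k,l,s,c=cv2.connectedComponentsWithStats(m); i=1+s[1:,4].argmax(); print(n,'orange',s[i],c[i]); O.append(s[i])
    g=cv2.inRange(h,(65,100,30),(85,255,255)); k,l,s,c=cv2.connectedComponentsWithStats(g)
    i=[j for j in range(1,k) if s[j,4]>200]; print('green',[s[j].tolist() for j in i])
    i=max(i,key=lambda j:s[j,4] if 200<s[j,0]<340 else 0)
    pts=np.argwhere(l==i)[:,::-1]
    w=np.array([onz(d,p,.032)[:2] for p in cv2.convexHull(pts.astype(np.int32))[:,0]],np.float32)
    print('tray rim rect',cv2.minAreaRect(w), np.round(cv2.boxPoints(cv2.minAreaRect(w)),3).tolist())
    cv2.imwrite('pics/crop_%s.png'%n,cv2.resize(d['color'][150:330,200:420,::-1] if n=='a' else d['color'][160:330,220:420,::-1],None,fx=3.3,fy=3.3,interpolation=cv2.INTER_CUBIC))
# top of wing center
print('cap',tri((O[0][0]+O[0][2]/2,O[0][1]+O[0][3]/2),(O[1][0]+O[1][2]/2,O[1][1]+O[1][3]/2)))
for nm,ua,ub in(('tree',(261,232),(371,208)),('block',(375,227),(351,294))): print(nm,tri(ua,ub))
print('wagon',onz(a,(238,278),.014),'purple',onz(b,(249,241),.02),onz(b,(294,300),.02))
E
python3 m1.py
```

```text
a orange [318 181  34  29 661] [334.39334342 194.34644478]
green [[257, 233, 82, 62, 2463]]
tray rim rect ((0.48071807622909546, 0.25102898478507996), (0.16658739745616913, 0.1622782200574875), 81.04024505615234) [[0.3880000114440918, 0.1809999942779541], [0.5479999780654907, 0.15600000321865082], [0.5740000009536743, 0.32100000977516174], [0.414000004529953, 0.34599998593330383]]
b orange [305 175  35  34 773] [322.17205692 194.57956016]
green [[291, 217, 65, 58, 2689]]
tray rim rect ((0.4943847060203552, 0.1710227131843567), (0.19217772781848907, 0.1269972324371338), 84.63035583496094) [[0.421999990940094, 0.08100000023841858], [0.5490000247955322, 0.0689999982714653], [0.5669999718666077, 0.26100000739097595], [0.4399999976158142, 0.27300000190734863]]
cap [0.49426464 0.17164392 0.15378993]
tree [0.61824511 0.2893949  0.03385789]
block [0.53380004 0.03754889 0.01239038]
wagon [0.51546508 0.38095262 0.014     ] purple [0.34244177 0.21180693 0.02      ] [0.427519   0.02470518 0.02      ]
```

View pics/crop_b.png

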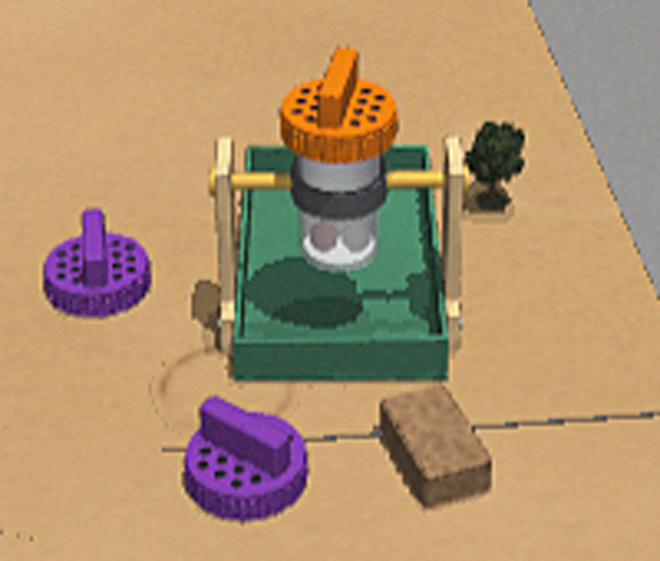

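The cap axis is at about (0.494, 0.172), the stand yaw is about 85° and the pour is toward +y. This agrees with the tray edges once their height is allowed for. I'll set out to above the cap.

```bash
python3 -m inch '[[1,[0,0,-30],0],[1,[0,0,-30],0],[1,[23.7,-29.6,-4],0],[1,[23.7,-29.6,-4],0],[1,[23.7,-29.6,-4],0],[1,[23.7,-29.6,-4],0],[1,[23.7,-29.6,-4],0],[1,[23.7,-29.6,-4],0],[1,[23.7,-29.6,-4],0],[1,[23.7,-29.6,-4],0]]' | tail -c 400
python3 -m inch '[[1,[23.7,-29.6,0],0],[1,[23.7,-29.6,0],0],[1,[23.7,-29.6,0],0],[1,[23.7,-29.6,0],0],[1,[23.7,-29.6,0],0],[1,[23.7,-29.6,0],0],[1,[23.7,-29.6,0],0],[1,[23.7,-29.6,0],0],[1,[23.7,-29.6,0],0],[1,[23.7,-29.6,0],0]]' | tail -c 400
python3 -m inch '[[1,[23.7,-29.6,0],0],[1,[23.7,-29.6,0],0],[1,[0,0,0],-6.9],[1,[0,0,0],-6.9],[1,[0,0,0],-6.9],[1,[0,0,0],-6.9],[1,[0,0,0],-6.9],[1,[0,0,0],-6.9],[1,[0,0,0],-6.9],[1,[0,0,0],-6.9]]' | tail -c 400
python3 -m inch '[[1,[0,0,0],-6.9],[1,[0,0,0],0]]'
cat > m2.py <<'E'
from h import *
import sys
st()
w=snap('wrist');save(w,sys.argv[1])
h=cv2.cvtColor(w['color'],cv2.COLOR_RGB2HSV)
m=cv2.inRange(h,(6,170,60),(16,255,255)); k,l,s,c=cv2.connectedComponentsWithStats(m); i=1+s[1:,4].argmax(); print('orange',s[i],c[i])
print('cam',-w['R'].T@w['t'])
print('proj expected wing top',proj(w,[.494,.172,.182]))
E
python3 m2.py wr1
```

```text
time_s: 1.03
position: [0.3379, -0.3355, 0.3233]
eef_rot: [-0.0, 0.982, 0.188, 0.0]
wrist_force: [0.8, 0.4, -0.8]
width: 0.0853
finger_force: 0.0
time_s: 1.87
position: [0.4489, 0.0271, 0.3234]
eef_rot: [0.0, 0.982, 0.188, 0.0]
wrist_force: [0.9, -0.6, 0.2]
width: 0.0857
finger_force: 0.0
time_s: 2.7
position: [0.471, 0.0977, 0.3231]
eef_rot: [-0.0, 0.782, 0.624, -0.0]
wrist_force: [-0.3, 0.2, 0.1]
width: 0.0853
finger_force: 0.0
time_s: 2.87
position: [0.471, 0.0977, 0.3231]
eef_rot: [-0.0, 0.744, 0.669, -0.0]
wrist_force: [0.0, 1.0, -0.2]
width: 0.085
finger_force: 0.0
{'time_s': 2.867, 'q': [0.153, -0.155, 1.877, 0.0, 1.42, 0.259], 'position': [0.471, 0.098, 0.323], 'eef_rot': [-0.0, 0.744, 0.669, -0.0], 'wrist_force': [0.038, 1.011, -0.224], 'wrist_torque': [0.034, 0.045, 0.027], 'width': 0.085, 'finger_force': 0.0}
orange [ 293   45   80   84 4310] [331.91345708  86.44895592]
cam [0.47929522 0.17622059 0.46510955]
proj expected wing top [334.1299243   83.99920088]
```

View pics/wr1.png

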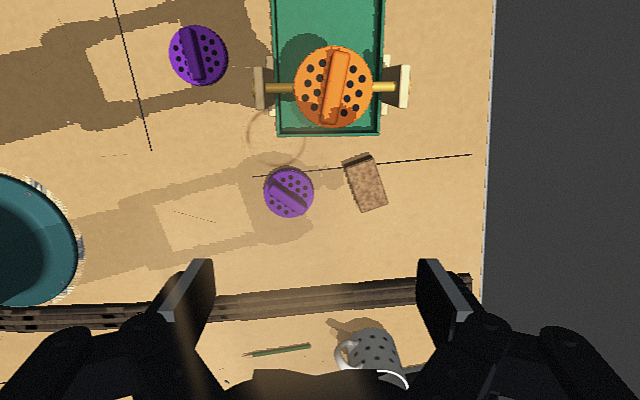

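The wrist view shows the orange cap at (333,87), its wing running from about (338,52) to (331,122), pins at (263,88) and (400,87), and the tray's right edge at x≈382.

```bash
cat > m3.py <<'E'
from h import *
w=snap('wrist'); h=cv2.cvtColor(w['color'],cv2.COLOR_RGB2HSV)
p=onz(w,(263,88),.105);q=onz(w,(401,87),.105); print('pins',p,q,np.linalg.norm(p-q),(p+q)/2)
v=(q-p); print('stand yaw',np.degrees(np.arctan2(v[0],-v[1])))
m=cv2.inRange(h,(6,150,60),(18,255,255)); k,l,s,c=cv2.connectedComponentsWithStats(m); i=1+s[1:,4].argmax()
hull=cv2.convexHull(np.argwhere(l==i)[:,::-1].astype(np.int32))[:,0]
e=cv2.fitEllipse(hull.astype(np.float32)); print('ellipse',e,'at z=.163:',onz(w,e[0],.160))
# wing top = brightest orange
V=h[:,:,2].astype(int); vals=V[l==i]; print(np.percentile(vals,[5,25,50,75,90,98]))
th=np.percentile(vals,50)
b=((l==i)).astype(np.uint8)
cv2.imwrite('pics/cz.png',cv2.resize(w['color'][35:140,270:395,::-1],None,fx=5,fy=5,interpolation=cv2.INTER_CUBIC))
E
python3 m3.py
```

```text
pins [0.42811038 0.17477661 0.105     ] [0.5639051  0.16051976 0.105     ] 0.13654107067841062 [0.49600774 0.16764819 0.105     ]
stand yaw 84.00657321672804
ellipse ((332.3401184082031, 86.2843246459961), (79.86318969726562, 83.00685119628906), 12.870957374572754) at z=.163: [0.49391682 0.16988578 0.16      ]
[130.75 178.   234.   238.   242.   251.  ]
```

View pics/cz.png

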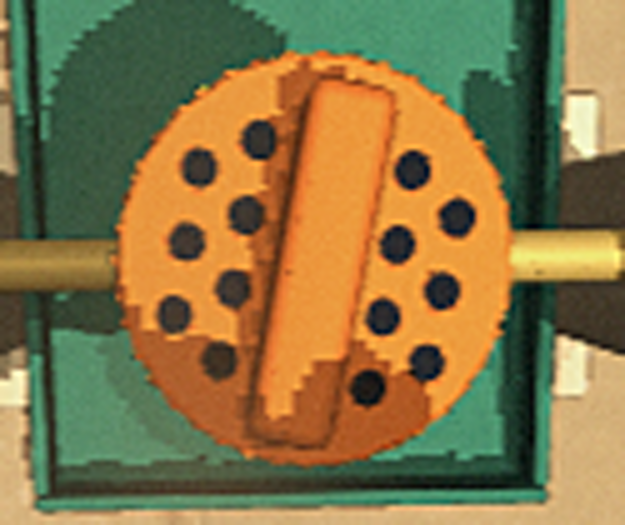

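The crop shows the wing top's end midpoints at (356,85) and (290,442), which are full-image pixels (341.2,52) and (328,123.4).

```bash
python3 - <<'E'
from h import *
w=snap('wrist')
p=onz(w,(341.2,52),.182);q=onz(w,(328,123.4),.182);v=p-q
print(p,q,np.linalg.norm(v),(p+q)/2,np.degrees(np.arctan2(v[1],v[0])))
s=manip.sense();q=s['eef_rot'];R=Ro.from_quat([q[1],q[2],q[3],q[0]]).as_matrix()
print(R.round(3).tolist(), 'yang',np.degrees(np.arctan2(R[1,1],R[0,1])), 'shift to (.494,.171)', (R.T@(np.array([.494,.171,.190])-s['position'])*1000).round(1))
E
```

```text
[0.50203084 0.1942278  0.182     ] [0.48676354 0.14240434 0.182     ] 0.05402556468111725 [0.49439719 0.16831607 0.182     ] 73.58491780542678
[[0.112, 0.994, -0.0], [0.994, -0.112, -0.0], [-0.0, -0.0, -1.0]] yang -6.4344591061271545 shift to (.494,.171) [ 75.4  14.6 133.2]
```

```bash
python3 -m inch '[[1,[37,7.3,0],5],[1,[37.5,4,0],5],[1,[0,0,30],0],[1,[0,0,40],0],[1,[0,0,40],0],[1,[0,0,30],0],[1,[0,0,15],0],[1,[0,0,6],0],[1,[0,0,0],0]]'
python3 - <<'E'
from h import *
st()
s=manip.sense();q=s['eef_rot'];R=Ro.from_quat([q[1],q[2],q[3],q[0]]).as_matrix()
print(R[:,1], (R.T@(np.array([.494,.170,.162])-s['position'])*1000).round(1))
E
```

```text
time_s: 3.77
position: [0.4924, 0.1693, 0.1604]
eef_rot: [-0.001, 0.8, 0.599, -0.002]
wrist_force: [0.1, -0.5, -0.7]
width: 0.0855
finger_force: 0.0
{'time_s': 3.767, 'q': [0.283, 0.032, 2.005, -0.0, 1.109, 0.569], 'position': [0.492, 0.169, 0.16], 'eef_rot': [-0.001, 0.8, 0.599, -0.002], 'wrist_force': [0.063, -0.53, -0.673], 'wrist_torque': [0.008, -0.015, 0.033], 'width': 0.085, 'finger_force': 0.0}
[ 0.95961037 -0.28131413 -0.00320997] [ 1.1  1.3 -1.6]
```

```bash
python3 -m inch '[[1,[1,1.3,-3],0],[0,[0,0,0],0],[0,[0,0,0],0],[0,[0,0,0],0],[0,[0,0,0],0],[0,[0,0,0],0],[0,[0,0,0],0],[0,[0,0,0],0]]' 60; python3 -c "from h import *; st()"
```

```text
time_s: 4.43
position: [0.4956, 0.1704, 0.1658]
eef_rot: [0.0, 0.8, 0.6, 0.0]
wrist_force: [-0.8, -1.2, 3.0]
width: 0.0126
finger_force: 59.3
{'time_s': 4.433, 'q': [0.284, 0.03, 1.996, -0.0, 1.115, 0.567], 'position': [0.496, 0.17, 0.166], 'eef_rot': [0.0, 0.8, 0.6, 0.0], 'wrist_force': [-0.784, -1.187, 3.009], 'wrist_torque': [0.019, 0.115, -0.024], 'width': 0.013, 'finger_force': 59.297}
```

```bash
python3 -m inch '[[0,[0,0,0],-6],[0,[0,0,0],-6],[0,[0,0,0],-6],[0,[0,0,0],-6],[0,[0,0,0],-6],[0,[0,0,0],0]]'
python3 -m inch '[[0,[0,0,-2],0],[0,[0,0,-2],0],[0,[0,0,0],0]]'; python3 -c "from h import *; st()"
```

```text
time_s: 4.93
position: [0.4952, 0.1707, 0.1658]
eef_rot: [-0.0, 0.616, 0.787, 0.0]
wrist_force: [-2.4, 0.8, 5.1]
width: 0.0124
finger_force: 59.5
time_s: 5.18
position: [0.4946, 0.1701, 0.1679]
eef_rot: [-0.0, 0.618, 0.786, -0.001]
wrist_force: [1.3, 1.0, -6.2]
width: 0.0123
finger_force: 60.1
{'time_s': 5.183, 'q': [0.284, 0.027, 1.994, -0.0, 1.121, 0.045], 'position': [0.495, 0.17, 0.168], 'eef_rot': [-0.0, 0.618, 0.786, -0.001], 'wrist_force': [1.341, 1.035, -6.174], 'wrist_torque': [0.279, -0.206, -0.0], 'width': 0.012, 'finger_force': 60.111}
```

```bash
python3 -m inch '[[0,[0,0,-2],0],[0,[0,0,-2],0],[0,[0,0,0],0]]'
```

```text
time_s: 5.43
position: [0.4942, 0.17, 0.1683]
eef_rot: [-0.001, 0.618, 0.786, -0.001]
wrist_force: [8.9, 3.4, -27.4]
width: 0.0124
finger_force: 59.9
```

```bash
python3 -m inch '[[0,[0,0,7.5],0],[0,[0,0,0],-6],[0,[0,0,0],-6],[0,[0,0,0],-6],[0,[0,0,0],-6],[0,[0,0,0],-6],[0,[0,0,0],0]]'
python3 -m inch '[[0,[0,0,-2.5],0],[0,[0,0,-2.5],0],[0,[0,0,-1],0],[0,[0,0,0],0]]'
```

```text
time_s: 6.02
position: [0.4944, 0.1704, 0.166]
eef_rot: [-0.001, 0.392, 0.92, -0.0]
wrist_force: [-3.1, 2.1, -0.2]
width: 0.0126
finger_force: 63.4
time_s: 6.35
position: [0.4939, 0.1702, 0.1682]
eef_rot: [-0.001, 0.394, 0.919, -0.001]
wrist_force: [3.8, 4.1, -21.6]
width: 0.0127
finger_force: 60.6
```

```bash
python3 -m inch '[[0,[0,0,6],0],[0,[0,0,0],-6],[0,[0,0,0],-6],[0,[0,0,0],-6],[0,[0,0,0],-6],[0,[0,0,0],-6],[0,[0,0,0],0]]'
python3 -m inch '[[0,[0,0,-2.5],0],[0,[0,0,-2.5],0],[0,[0,0,-1],0],[0,[0,0,0],0]]'
```

```text
time_s: 6.93
position: [0.4937, 0.1697, 0.1661]
eef_rot: [-0.002, 0.14, 0.99, -0.001]
wrist_force: [-5.9, -1.2, -0.8]
width: 0.0123
finger_force: 63.4
time_s: 7.27
position: [0.4933, 0.1697, 0.1694]
eef_rot: [-0.002, 0.142, 0.99, -0.001]
wrist_force: [-4.0, 2.5, -16.9]
width: 0.0124
finger_force: 61.2
```

```bash
python3 -m inch '[[0,[0,0,-2],0],[0,[0,0,0],0]]'
```

```text
time_s: 7.43
position: [0.493, 0.1697, 0.1704]
eef_rot: [-0.002, 0.141, 0.99, -0.001]
wrist_force: [-1.7, 2.3, -24.2]
width: 0.0125
finger_force: 60.2
```

```bash
python3 -m inch '[[0,[0,0,8],0],[0,[0,0,0],-6],[0,[0,0,0],-6],[0,[0,0,0],-6],[0,[0,0,0],-6],[0,[0,0,0],-6],[0,[0,0,0],0]]'
python3 -m inch '[[0,[0,0,-2.5],0],[0,[0,0,-2.5],0],[0,[0,0,-1],0],[0,[0,0,0],0]]'; python3 -c "from h import *; st()"
```

```text
time_s: 8.02
position: [0.4939, 0.1694, 0.1673]
eef_rot: [-0.002, -0.122, 0.993, -0.001]
wrist_force: [-10.4, -2.0, -0.5]
width: 0.0126
finger_force: 63.4
time_s: 8.35
position: [0.4939, 0.1693, 0.1729]
eef_rot: [-0.002, -0.12, 0.993, -0.001]
wrist_force: [-8.6, -2.7, -3.0]
width: 0.0122
finger_force: 63.0
{'time_s': 8.35, 'q': [0.283, 0.022, 1.99, -0.001, 1.133, -1.527], 'position': [0.494, 0.169, 0.173], 'eef_rot': [-0.002, -0.12, 0.993, -0.001], 'wrist_force': [-8.595, -2.704, -2.993], 'wrist_torque': [-0.471, 1.745, -0.01], 'width': 0.012, 'finger_force': 62.988}
```

It has come free: it rose the full 5.6 mm at only 3 N. Lifting.

```bash
python3 -m inch '[[0,[0,0,-4],0],[0,[0,0,-4],0],[0,[0,0,-6],0],[0,[0,0,-8],0],[0,[0,0,-10],0],[0,[0,0,-12],0],[0,[0,0,-20],0],[0,[0,0,-20],0],[0,[0,0,-15],0],[0,[0,0,0],0]]'; python3 - <<'E'
from h import *
st(); b=snap('side'); save(b,'side1c')
cv2.imwrite('pics/side1.png',cv2.resize(b['color'][90:310,210:430,::-1],None,fx=2.5,fy=2.5))
s=manip.sense();q=s['eef_rot'];R=Ro.from_quat([q[1],q[2],q[3],q[0]]).as_matrix();print(R.round(3))
print((R.T@(np.array([.629,.160,0])-s['position'])*1000).round(1))
E
```

```text
time_s: 9.18
position: [0.4987, 0.1712, 0.2774]
eef_rot: [0.005, -0.12, 0.993, 0.001]
wrist_force: [1.3, 1.2, -0.3]
width: 0.0124
finger_force: 63.4
{'time_s': 9.183, 'q': [0.284, -0.051, 1.866, -0.0, 1.316, -1.527], 'position': [0.499, 0.171, 0.277], 'eef_rot': [0.005, -0.12, 0.993, 0.001], 'wrist_force': [1.259, 1.153, -0.258], 'wrist_torque': [0.001, -0.017, 0.013], 'width': 0.012, 'finger_force': 63.442}
[[-0.971 -0.238  0.008]
 [-0.238  0.971  0.002]
 [-0.008  0.    -1.   ]]
[-122.8  -41.8  275.9]
```

View pics/side1.png

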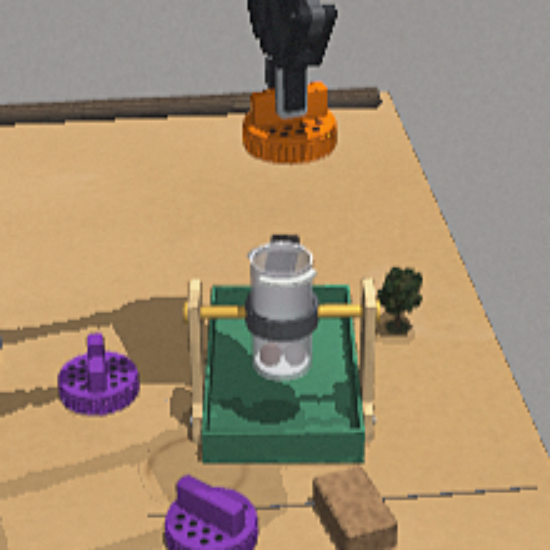

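The cap is in the gripper, the open jar is upright, and the boulders are at its bottom. I'll carry the cap to the bare board at about (0.63, 0.15).

```bash
python3 -m inch '[[0,[-24.5,-10.3,0],0],[0,[-24.5,-10.3,0],0],[0,[-24.5,-10.3,0],0],[0,[-24.5,-10.3,0],0],[0,[-24.5,-10.3,0],0],[0,[0,0,40],0],[0,[0,0,40],0],[0,[0,0,40],0],[0,[0,0,40],0],[0,[0,0,20],0]]'
python3 -m inch '[[0,[0,0,25],0],[0,[0,0,20],0],[0,[0,0,10],0],[0,[0,0,4],0],[0,[0,0,0],0]]';python3 -c "from h import *; st()"
```

```text
time_s: 10.07
position: [0.6222, 0.1484, 0.0838]
eef_rot: [-0.005, -0.12, 0.993, -0.0]
wrist_force: [-1.8, -0.5, -1.3]
width: 0.0122
finger_force: 63.4
time_s: 10.48
position: [0.6256, 0.1492, 0.0305]
eef_rot: [-0.001, -0.12, 0.993, -0.0]
wrist_force: [0.7, -0.0, -0.7]
width: 0.0121
finger_force: 63.4
{'time_s': 10.483, 'q': [0.195, 0.392, 1.835, -0.0, 0.917, -1.615], 'position': [0.626, 0.149, 0.031], 'eef_rot': [-0.001, -0.12, 0.993, -0.0], 'wrist_force': [0.698, -0.038, -0.722], 'wrist_torque': [-0.038, 0.01, 0.003], 'width': 0.012, 'finger_force': 63.416}
```

```bash
python3 -m inch '[[0,[0,0,2],0],[0,[0,0,0],0]]'; python3 -m inch '[[0,[0,0,1.5],0],[0,[0,0,0],0]]'
```

```text
time_s: 10.65
position: [0.6278, 0.1496, 0.0313]
eef_rot: [0.001, -0.12, 0.993, 0.0]
wrist_force: [-1.2, 0.1, -0.7]
width: 0.0123
finger_force: 63.4
time_s: 10.82
position: [0.6273, 0.1495, 0.0295]
eef_rot: [0.001, -0.12, 0.993, 0.0]
wrist_force: [-1.0, 0.2, -1.1]
width: 0.0124
finger_force: 63.4
```

```bash
python3 -m inch '[[0,[0,0,1.5],0],[0,[0,0,0],0]]'; python3 -m inch '[[0,[0,0,1],0],[0,[0,0,0],0]]'
```

```text
time_s: 10.98
position: [0.6266, 0.1494, 0.0271]
eef_rot: [0.0, -0.12, 0.993, 0.0]
wrist_force: [-0.3, -0.0, -0.5]
width: 0.0122
finger_force: 63.4
time_s: 11.15
position: [0.6267, 0.1494, 0.0269]
eef_rot: [0.0, -0.12, 0.993, 0.0]
wrist_force: [-2.7, -0.2, 5.3]
width: 0.0124
finger_force: 64.2
```

Contact at z = 0.027, so the cap is on the board. I'll release it, rise, and go behind the jar with the fingers shut.

```bash
python3 -m inch '[[0.6,[0,0,0],0],[0.6,[0,0,0],0],[0.6,[0,0,0],0],[0.6,[0,0,0],0],[0.6,[0,0,-5],0],[0.6,[0,0,-20],0],[0.6,[0,0,-40],0],[0.6,[0,0,-40],0],[0.6,[0,0,-40],0],[0.6,[0,0,-40],0]]'
python3 -m inch '[[0,[0,0,-40],0],[0,[0,0,-40],0],[0,[29,-2.2,0],0],[0,[29,-2.2,0],0],[0,[29,-2.2,0],0],[0,[29,-2.2,0],0],[0,[29,-2.2,0],0],[0,[0,0,0],6.6],[0,[0,0,0],6.6],[0,[0,0,0],6.6]]'
python3 -m inch '[[0,[0,0,0],0]]'
python3 - <<'E'
from h import *
P=np.array([.495,.169,.105]);s=manip.sense();q=s['eef_rot'];R=Ro.from_quat([q[1],q[2],q[3],q[0]]).as_matrix();print(R.round(3))
sx=np.array([.105,.9945,0]);T=P-.060*sx+[0,0,.028];print((R.T@(T-s['position'])*1000).round(1))
b=snap('side')
cv2.imwrite('pics/side2.png',cv2.resize(b['color'][90:310,210:430,::-1],None,fx=2.5,fy=2.5))
E
```

```text
time_s: 11.98
position: [0.6261, 0.1493, 0.2128]
eef_rot: [-0.0, -0.12, 0.993, 0.0]
wrist_force: [1.0, 0.6, -0.0]
width: 0.0511
finger_force: 0.0
time_s: 12.82
position: [0.4876, 0.104, 0.2914]
eef_rot: [0.001, 0.056, 0.998, 0.0]
wrist_force: [0.3, -0.0, -0.1]
width: 0.0
finger_force: 0.0
time_s: 12.9
position: [0.4879, 0.1041, 0.2913]
eef_rot: [0.0, 0.054, 0.999, 0.0]
wrist_force: [0.5, 0.9, -0.0]
width: 0.0004
finger_force: 0.0
[[-0.994  0.108  0.001]
 [ 0.108  0.994  0.   ]
 [-0.001  0.    -1.   ]]
[-1.000e-01  5.200e+00  1.583e+02]
```

View pics/side2.png

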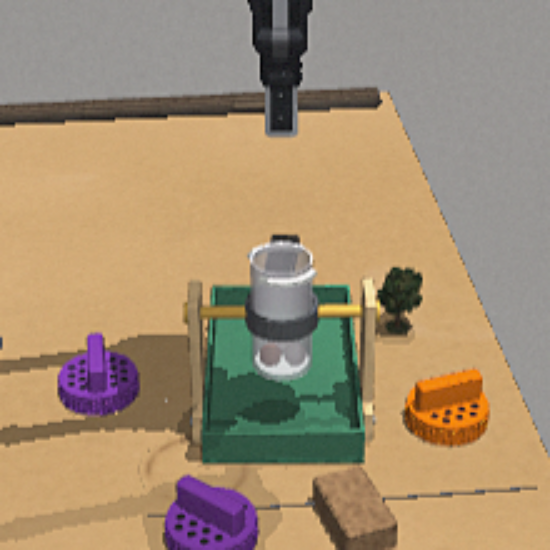

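The cap stands upright on the bare board at (447,405) in the crop, and the jar is open and upright. I'll descend behind it and push it over along an arc.

```bash
python3 -m inch '[[0,[0,0,40],0],[0,[0,0,40],0],[0,[0,0,40],0],[0,[0,0,28],0],[0,[0,0,10],0],[0,[0,5,0],0],[0,[0,10,0],0],[0,[0,10,0],0],[0,[0,0,0],0]]'
python3 -m inch '[[0,[0,6,-4],0],[0,[0,7,-4],0],[0,[0,7,-4],0],[0,[0,8,0],0],[0,[0,8,0],0],[0,[0,8,0],0],[0,[0,0,0],0]]'; python3 - <<'E'
from h import *
P=np.array([.495,.169,.105]);s=manip.sense();sx=np.array([.105,.9945,0]);d=s['position']-P;print('stand x',d@sx,'z',d[2]);st()
E
```

```text
time_s: 13.7
position: [0.4931, 0.1301, 0.1362]
eef_rot: [0.002, 0.052, 0.999, -0.0]
wrist_force: [-0.2, -3.9, 1.4]
width: 0.0003
finger_force: 1.8
time_s: 14.28
position: [0.4969, 0.174, 0.1473]
eef_rot: [0.002, 0.052, 0.999, -0.0]
wrist_force: [-0.8, -3.2, 0.8]
width: 0.0001
finger_force: 1.4
stand x 0.005198603122323015 z 0.042295413429035464
{'time_s': 14.283, 'q': [0.29, 0.051, 2.01, -0.001, 1.077, -1.176], 'position': [0.497, 0.174, 0.147], 'eef_rot': [0.002, 0.052, 0.999, -0.0], 'wrist_force': [-0.818, -3.214, 0.835], 'wrist_torque': [-0.513, 0.269, 0.067], 'width': 0.0, 'finger_force': 1.407}
```

```bash
python3 -m inch '[[0,[0,7,5],0],[0,[0,7,6],0],[0,[0,6.5,3.5],0],[0,[0,6.5,3.5],0],[0,[0,6.5,4],0],[0,[0,6,4],0],[0,[0,2,4],0],[0,[0,2,4],0],[0,[0,0,0],0]]'
python3 -m inch '[[0,[0,2,5],0],[0,[0,1.5,5],0],[0,[0,0,5],0],[0,[0,0,5],0],[0,[0,0,0],0],[0,[0,0,0],0],[0,[0,0,0],0]]'; python3 - <<'E'
from h import *
P=np.array([.495,.169,.105]);s=manip.sense();sx=np.array([.105,.9945,0]);d=s['position']-P;print('stand x',d@sx,'z',d[2]);st()
b=snap('side');a=snap('scene')
r=lambda im:cv2.resize(im,(400,400),interpolation=cv2.INTER_CUBIC)
cv2.imwrite('pics/both3.png',np.hstack([r(b['color'][150:300,260:410,::-1]),r(a['color'][165:315,235:385,::-1])]))
E
```

```text
time_s: 15.03
position: [0.5014, 0.2137, 0.1123]
eef_rot: [0.001, 0.052, 0.999, -0.003]
wrist_force: [-0.4, -10.0, 0.6]
width: -0.0001
finger_force: 4.9
time_s: 15.62
position: [0.5027, 0.2205, 0.0935]
eef_rot: [0.002, 0.053, 0.999, 0.001]
wrist_force: [-0.8, -1.6, 2.3]
width: 0.0002
finger_force: 1.3
stand x 0.05201270498884683 z -0.011479106304619069
{'time_s': 15.617, 'q': [0.368, 0.152, 2.01, -0.0, 0.975, -1.097], 'position': [0.503, 0.22, 0.094], 'eef_rot': [0.002, 0.053, 0.999, 0.001], 'wrist_force': [-0.836, -1.64, 2.322], 'wrist_torque': [-0.412, 0.119, -0.017], 'width': 0.0, 'finger_force': 1.336}
```

View pics/both3.png

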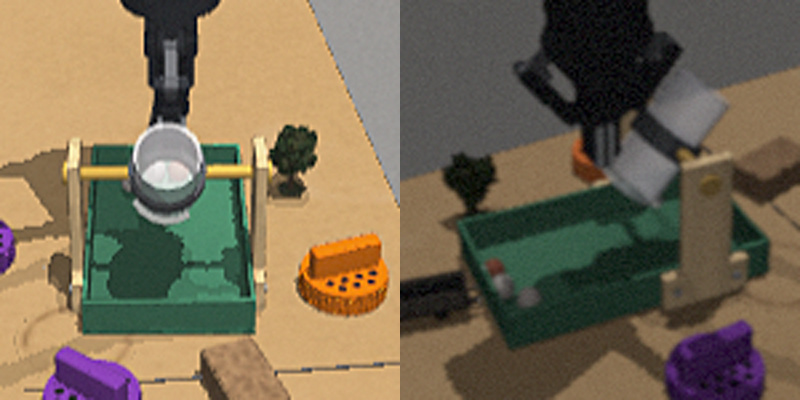

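The right half shows all three boulders in the tray, red at (495,267) and grey at (505,285) and (528,297), with the jar tipped past 2.3 rad. I'll retract.

```bash
python3 -m inch '[[0,[0,4,-4],0],[0,[0,2,-20],0],[0,[0,0,-40],0],[0,[0,0,-40],0],[0,[0,0,-40],0],[0,[0,0,-40],0],[0,[0,0,0],0],[0,[0,0,0],0],[0,[0,0,0],0],[0,[0,0,0],0]]'
python3 -m inch '[[0,[0,0,0],0],[0,[0,0,0],0],[0,[0,0,0],0],[0,[0,0,0],0],[0,[0,0,0],0],[0,[0,0,0],0]]'
python3 - <<'E'
from h import *
b=snap('side');a=snap('scene')
r=lambda im:cv2.resize(im,(400,400),interpolation=cv2.INTER_CUBIC)
cv2.imwrite('pics/both4.png',np.hstack([r(b['color'][150:300,260:410,::-1]),r(a['color'][165:315,235:385,::-1])]))
E
```

```text
time_s: 16.55
position: [0.5, 0.2257, 0.273]
eef_rot: [-0.001, 0.053, 0.999, -0.0]
wrist_force: [-0.3, -0.4, -0.4]
width: 0.0002
finger_force: 0.0
time_s: 17.05
position: [0.5011, 0.2255, 0.2746]
eef_rot: [-0.0, 0.053, 0.999, -0.0]
wrist_force: [0.0, -0.1, 1.2]
width: -0.0001
finger_force: 0.0
```

View pics/both4.png

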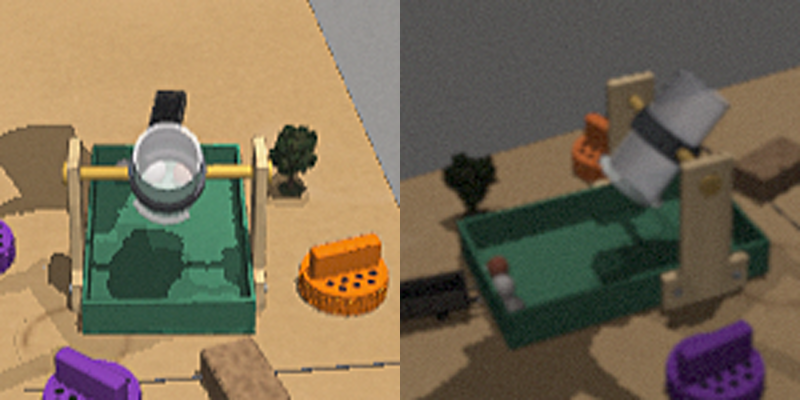

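All three boulders lie against the tray's far wall (red at (498,266), greys just below it), the cap is upright, and the gripper is clear. I'll let things settle briefly and hand in.

```bash
python3 -m inch '[[0,[0,0,0],0],[0,[0,0,0],0],[0,[0,0,0],0],[0,[0,0,0],0],[0,[0,0,0],0],[0,[0,0,0],0],[0,[0,0,0],0],[0,[0,0,0],0],[0,[0,0,0],0],[0,[0,0,0],0]]' && python3 -m inch '[[0,[0,0,0],0],[0,[0,0,0],0],[0,[0,0,0],0],[0,[0,0,0],0],[0,[0,0,0],0],[0,[0,0,0],0],[0,[0,0,0],0],[0,[0,0,0],0],[0,[0,0,0],0],[0,[0,0,0],0]]' >/dev/null; python3 -c "
from station import manip
print(manip.hand_in())"
```

```text
time_s: 17.98
position: [0.5011, 0.2255, 0.2748]
eef_rot: [-0.0, 0.053, 0.999, -0.0]
wrist_force: [-0.8, -0.1, -0.3]
width: -0.0002
finger_force: 0.0
the job is handed in; nothing more can be done
None
```

The job is handed in at about 19 s: the cap is off and standing upright on the bare board, all three boulders are in the catch tray, and the wagon, tree and block look undisturbed in the last pictures; no verdict was returned.

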